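# Nest the washed crocks under the wire shelf

### The arm

A 6-joint arm with a two-finger parallel gripper is mounted at the origin on the work surface. World frame = base frame: x ahead of the robot, y to its left, z up, the work surface at z = 0. Lengths are in m, angles in degrees, forces in N, time in s.
With the tool pointing down it reaches from about 0.35 to 0.875 m from the base axis. Payload 15.5 kg.
Tool frame: the origin (TCP) lies between the finger pads; the fingertips stand 17 mm ahead of it and the grasp point (between the pads) lies 2 mm behind it; z points along the fingers, y is the direction in which the jaws open and shut (so a half turn about z gives the same grasp; the last joint's range is limited). The gripper opens to 85 mm and grips with 20 to 120 N. Pads are 22 mm wide; open, the fingers measure 114 mm over their backs; the gripper's body (76 mm by 85 mm) begins 54 mm behind the grasp point. The pads swing forward as they close: fully open they stand 13 mm farther back than shut.
Start: joints at [-77.951, 28.281, 77.091, -0, 74.628, -5.472], TCP at [0.188, -0.596, 0.248] pointing down, gripper open.
Joint ranges: [-166.48, 166.48], [-47.26, 123.95], [12.59, 153.08], [-70.14, 250.14], [6.76, 159.57], [-176.63, 176.63]. Speed limits (degrees/s): [108.29, 108.29, 147.25, 172.46, 172.46, 172.46].

### API

Orientations are given as [roll, pitch, yaw] about the fixed x, y, z axes, in that order (R = Rz(yaw) Ry(pitch) Rx(roll)).
In Python, from bench import ctrl, status, eyes gives the robot as it stands. Calls block until the motion is done:
- ctrl.goto(position, orientation): joint-space move of the TCP to a pose.
- ctrl.move_linear(position, velocity=0.15, attitude=None, threshold=None): straight line of the TCP; attitude=None keeps the orientation; velocity is the mean speed in m/s. With threshold (N) it stops when the force on the tool has changed by that much, and returns True; else False.
- ctrl.move_joints(angles): joint-space move.
- ctrl.set_gripper(opening, grasp_force=None): opening from 0.0 (shut) to 1.0 (fully open); grasp_force is the grip in N (None keeps the last); returns when the fingers have stopped.
- ctrl.dwell(seconds).
- ctrl.inverse_kinematics(position, orientation): joint angles nearest the present ones, or None.
- status.read_state(): the state.
- eyes.grab_frame(name): name is "scene" or "top" or "wrist"; returns a dict with "frame" (400x640x3 uint8, red, green, blue), "intrinsics" (3x3 intrinsics, pixels), "xyz" and "rotation" of the camera in the world. Camera axes: x right, y up, looking along -z (the intrinsics and any distortion apply to the point x, -y, -z); pixel columns grow to the right and rows downward; lengths in m; the calibration is good to about 2 mm. A picture is of the moment at which its call begins. There is no depth.
A pose or a line that the arm cannot do raises ctrl.PlanningError and nothing moves.
- ctrl.hand_in(): hands the job in, once; it reports no verdict.
Trained networks look in a picture, given as the dict that the camera call returned (one of the last four; its "shot" number tells which), for a name from the list of things; names that differ only in an ending like _2 or _b are one class to them, and where a whole thing is asked for, a point or a joint stands for the part that bears it (a point fixed in the world has none). Each returns a list of dicts, best first, with "score" (0 to 1); they miss things now and then, are a little off and sometimes report something else, mostly with a low value. They report only what shows in the picture. A call takes as long as a camera call. They do not tell look-alikes from the thing itself.
- eyes.search_frame(picture, name): "bbox" ([left, top, width, height] in pixels, round what is visible of it).
The state is a dict: "clock": time; "qpos": joint angles; "dq": joint speeds; "joint_torque": joint torques, N m; "tool_pos": TCP position; "ee_rot": TCP orientation; "ft_force": force on the tool from outside, world axes, zero at the start; "ft_torque": the same for the moment, N m; "opening": opening from 0.0 (shut) to 1.0 (fully open).
Only numpy, scipy, OpenCV 4.12 (cv2) and the standard library are available. Lean on these libraries where they do the work, as an engineer would, in place of code of your own. Each camera call takes 0.05 s, during which the arm holds its last target.

### The job

The three washed crocks go away as one nest under the wire shelf: the large blue one standing in the middle of the black mat, the cream medium one standing inside it, and the small red one inside that, all upright, flat on the floor beneath them and let go. Someone has already dropped one of the two smaller crocks into the large one, so look which it is and take it out again if it is in the way. Carry them steadily and lower them in rather than dropping them, do not bump the shelf or its posts, and leave everything else on the table where it is.

Things in the scene. Friction and masses are not known exactly. Their poses are not given: they have to be found in the camera images.
- large_center (a point): Large crock, dark blue, round, straight-sided, open: outer diameter 204 mm, height 80 mm, wall and floor 8 mm thick, 0.4-0.5 kg. Point on its axis half-way up (40 mm over its underside); z up. Starts on the bare table on the robot's right, with the medium or the small crock loose in it. Held by pinching the wall at the rim, a finger inside and one outside; may be carried with the other in it.
- medium_center (a point): Medium crock, cream, same shape: outer diameter 136 mm, height 72 mm, wall and floor 8 mm thick, 0.2-0.3 kg. Point on its axis half-way up (36 mm over its underside); z up. Starts in the large crock or on the green board. Centred in the large crock it has 26 mm free all round and its rim is level with the large one's.
- small_center (a point): Small crock, red, same shape: outer diameter 70 mm, height 64 mm, wall and floor 8 mm thick, about 0.1 kg. Point on its axis half-way up (32 mm over its underside); z up. Starts where the medium one does not: on the green board or in the large crock. Centred in the medium crock it has 25 mm free all round and its rim is level.
- mat_middle (a point): Middle of the top face of the black rubber mat, 260 x 260 mm, 4 mm thick, lying fixed on the table under the front edge of the wire shelf, part of it sticking out in front. Its place changes from run to run. z axis up.
- shelf: Fixed wire shelf, 355 mm deep (its x) by 610 wide (its y). Origin on the table below the deck's middle; x points to its back, away from the robot; z up. Deck (take it as solid) from z = 390 to 420 mm, within 182 mm of the origin in x, 309 in y; stock on top. Two 30 mm square posts (70 mm foot plates) at its back corners, x = 162, y = +-290 mm. Open below; too low over the mat for an upright hand: lean the tool back.
- board: Green cutting board lying fixed on the table to the right of the large crock, 260 mm (x) by 220 mm (y) by 8 mm thick, origin at the middle of its underside. One crock stands on it.
- bottle: Bystander: yellow squeeze bottle, 56 mm diameter, 185 mm tall, standing between the large crock and the mat. Origin at the centre of its underside.
- shaker: Bystander: steel shaker, 68 mm diameter, 118 mm tall, standing, with a wire ear reaching 60 mm from its axis along its +y, up to 80 mm high. Origin at the centre of its underside.
- turner: Bystander: turner lying flat, 280 mm long along its x, blade 65 mm wide at +x, up to 20 mm high. Origin at its middle, on the table.
- spoon: Bystander: wooden-handled spoon lying flat, 200 mm long along its x, bowl 52 mm wide at +x, up to 20 mm high. Origin at its middle, on the table.
- jar: Bystander: amber jar with a white lid, 80 mm diameter, 120 mm tall, standing under the shelf, left of the mat. Origin at the centre of its underside.
- foodbox: Bystander: food box with a blue-green lid, 105 mm (x) by 170 mm (y) by 77 mm high, standing under the shelf behind the mat. Origin at the centre of its underside.
Things that resemble listed ones, but are neither listed nor needed, are in the scene too. Leave any turquoise look-alike of the part that bears large_center alone. Leave any turquoise look-alike of the part that bears small_center alone.

How it is judged:
By the outcome, as a careful person would: the job done as asked, in the order asked, and still so for the second after the job is handed in, with the robot touching nothing.
It also fails if it takes over 72 s, if anything falls off the work surface, if the arm or the gripper's body presses on something with over 40 N, if the wrist force passes 120 N, or if a joint passes its speed limit or range.

## Working session

There is one attempt and no reset: what is moved stays moved. The work goes in short steps, each a Python script; the robot and the scene stay as the last script left them, time stands still between calls to the robot, and variables do not carry over. Pictures are saved under pics/ and viewed, and the job is handed in when it is done.

```bash
ls; mkdir -p pics; python3 - <<'E'
from bench import ctrl,status,eyes
import cv2,numpy as np
for n in ["scene","top","wrist"]:
    f=eyes.grab_frame(n); cv2.imwrite(f"pics/{n}0.png",f["frame"][:,:,::-1])
    print(n,[k for k in f],f["intrinsics"],f["xyz"],f["rotation"])
    for k in f:
        if k not in("frame","intrinsics","xyz","rotation"): print(k,f[k])
print(status.read_state())
E
```

```text
pics
scene ['frame', 'intrinsics', 'xyz', 'rotation', 'shot'] [[362.81130178   0.         319.34489894]
 [  0.         362.81130178 199.15407155]
 [  0.           0.           1.        ]] [ 1.20606532 -0.25684392  0.98926394] [37.91181171 -0.59285002 75.29842841]
shot 1
top ['frame', 'intrinsics', 'xyz', 'rotation', 'shot'] [[505.36191992   0.         318.0443587 ]
 [  0.         505.36191992 199.37405741]
 [  0.           0.           1.        ]] [ 0.23121591 -0.07275956  1.81670389] [ 8.81624265e+00  8.72133669e-02 -8.84500138e+01]
shot 2
wrist ['frame', 'intrinsics', 'xyz', 'rotation', 'shot'] [[276.27989434   0.         320.57200076]
 [  0.         276.27989434 199.68085853]
 [  0.           0.           1.        ]] [ 0.25793318 -0.5737802   0.37278   ] [-1.66953617e+01  2.47967541e-02 -7.24640282e+01]
shot 3
{'clock': 0.15, 'qpos': array([-7.79509377e+01,  2.83072607e+01,  7.71159377e+01, -4.71294228e-04,
        7.46277166e+01, -5.46985065e+00]), 'dq': array([-0.00043752, -0.06048182, -0.15323366,  0.0058926 ,  0.0402872 ,
        0.05293418]), 'joint_torque': array([-1.76438178e-03, -8.82543182e+01, -3.84067261e+01, -3.43264392e-04,
        7.13065616e-03, -4.37654478e-05]), 'tool_pos': array([ 0.18811009, -0.59577906,  0.24784917]), 'ee_rot': array([-1.79949274e+02, -4.40106546e-03,  1.75190361e+01]), 'ft_force': array([ 0.24179686, -0.11762945, -0.92023665]), 'ft_torque': array([ 0.01010347,  0.04002655, -0.01866351]), 'opening': 0.9983061853192217}
```

View pics/scene0.png

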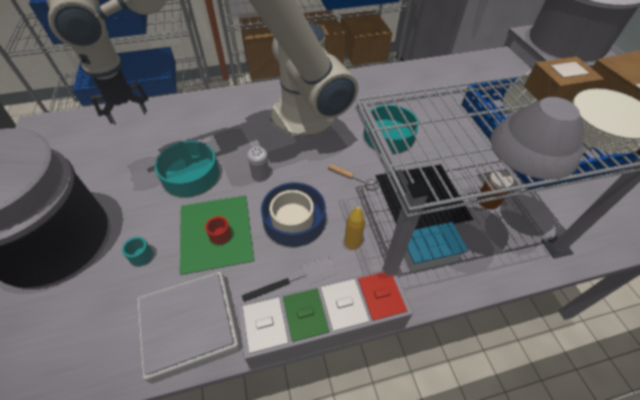

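View pics/top0.png

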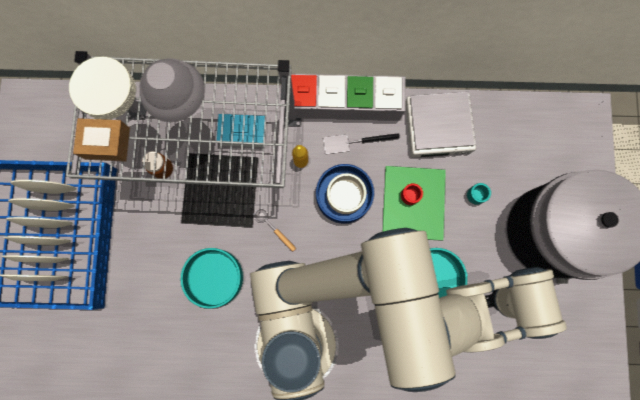

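View pics/wrist0.png

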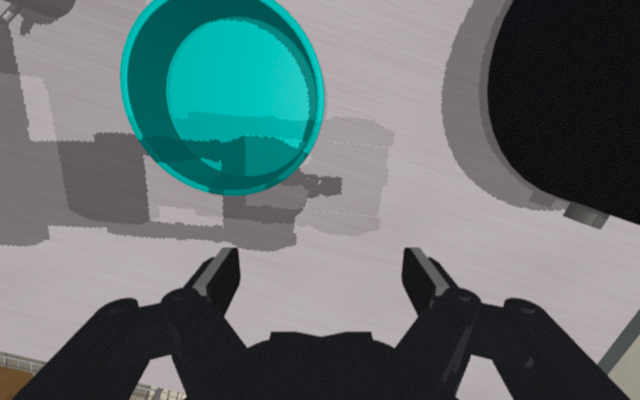

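The medium (cream) is already in the large crock and the small (red) is on the board, so the order is right. Next I'll build the projection helpers and measure.

```bash
cat > h.py <<'E'
import numpy as np,cv2
from scipy.spatial.transform import Rotation as R
def ray(f,uv):
    K=f["intrinsics"];uv=np.atleast_2d(np.asarray(uv,float))
    d=np.c_[(uv[:,0]-K[0,2])/K[0,0],-(uv[:,1]-K[1,2])/K[1,1],-np.ones(len(uv))]
    return d@R.from_euler('xyz',f["rotation"],degrees=True).as_matrix().T
def toplane(f,uv,z):
    d=ray(f,uv);c=np.array(f["xyz"]);return c+d*((z-c[2])/d[:,2])[:,None]
def proj(f,P):
    P=np.atleast_2d(P);M=R.from_euler('xyz',f["rotation"],degrees=True).as_matrix()
    q=(P-np.array(f["xyz"]))@M;K=f["intrinsics"]
    return np.c_[K[0,2]+K[0,0]*q[:,0]/-q[:,2],K[1,2]+K[1,1]*q[:,1]/q[:,2]]
E
python3 - <<'E'
from bench import ctrl,status,eyes
import pickle
from h import *
f=eyes.grab_frame("top");s=eyes.grab_frame("scene")
for n in ["large_center","medium_center","small_center","bottle","shaker","spoon","turner","jar","foodbox","board","shelf"]:
    print(n,[(np.round(b["bbox"]).tolist(),round(b["score"],2)) for b in eyes.search_frame(f,n)[:3]],[(np.round(b["bbox"]).tolist(),round(b["score"],2)) for b in eyes.search_frame(s,n)[:3]])
pickle.dump((f,s),open("fs.pkl","wb"))
I=f["frame"][:,:,::-1]
cv2.imwrite("pics/topz1.png",cv2.resize(I[40:240,60:310],None,fx=3,fy=3,interpolation=cv2.INTER_CUBIC))
cv2.imwrite("pics/topz2.png",cv2.resize(I[130:250,280:480],None,fx=4,fy=4,interpolation=cv2.INTER_CUBIC))
J=s["frame"][:,:,::-1]
cv2.imwrite("pics/scz1.png",cv2.resize(J[80:280,350:610],None,fx=3,fy=3,interpolation=cv2.INTER_CUBIC))
E
```

```text
large_center [([314.0, 164.0, 62.0, 62.0], 0.95), ([180.0, 250.0, 67.0, 57.0], 0.73)] [([363.0, 105.0, 51.0, 50.0], 0.82), ([259.0, 183.0, 68.0, 63.0], 0.59), ([377.0, 164.0, 97.0, 67.0], 0.27)]
medium_center [([327.0, 169.0, 40.0, 42.0], 0.73)] [([267.0, 193.0, 47.0, 42.0], 0.82)]
small_center [([464.0, 178.0, 30.0, 26.0], 0.85), ([401.0, 183.0, 21.0, 22.0], 0.66)] [([206.0, 216.0, 28.0, 28.0], 0.87), ([125.0, 239.0, 28.0, 29.0], 0.78)]
bottle [([292.0, 145.0, 18.0, 20.0], 0.65), ([182.0, 152.0, 78.0, 77.0], 0.54)] [([345.0, 206.0, 20.0, 45.0], 0.6)]
shaker [] [([247.0, 148.0, 22.0, 34.0], 0.64), ([270.0, 191.0, 41.0, 41.0], 0.56)]
spoon [([255.0, 209.0, 40.0, 43.0], 0.87)] [([327.0, 163.0, 51.0, 29.0], 0.6)]
turner [([321.0, 134.0, 75.0, 19.0], 0.74)] [([243.0, 258.0, 93.0, 44.0], 0.65), ([206.0, 217.0, 27.0, 26.0], 0.16)]
jar [([142.0, 151.0, 30.0, 26.0], 0.61)] [([474.0, 173.0, 39.0, 39.0], 0.89)]
foodbox [([218.0, 114.0, 49.0, 34.0], 0.71)] [([404.0, 224.0, 64.0, 48.0], 0.59), ([244.0, 259.0, 92.0, 43.0], 0.23)]
board [([380.0, 168.0, 66.0, 72.0], 0.94), ([312.0, 163.0, 62.0, 61.0], 0.7), ([292.0, 145.0, 15.0, 22.0], 0.58)] [([179.0, 193.0, 74.0, 82.0], 0.67)]
shelf [([67.0, 50.0, 239.0, 138.0], 0.65)] [([357.0, 58.0, 283.0, 216.0], 0.61), ([243.0, 258.0, 94.0, 47.0], 0.4)]
```

View pics/topz1.png

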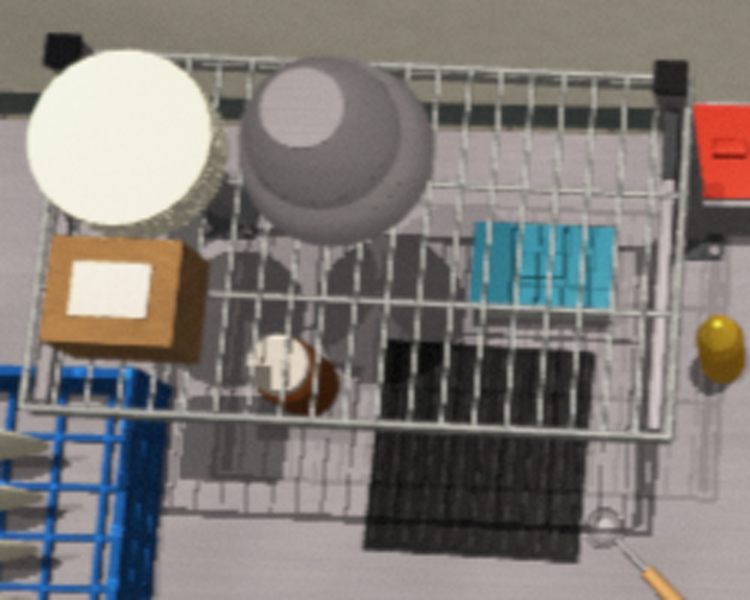

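View pics/topz2.png

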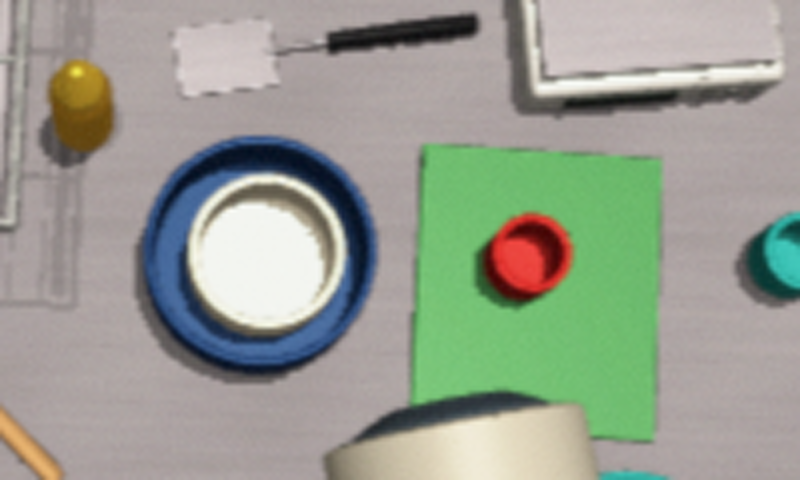

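View pics/scz1.png

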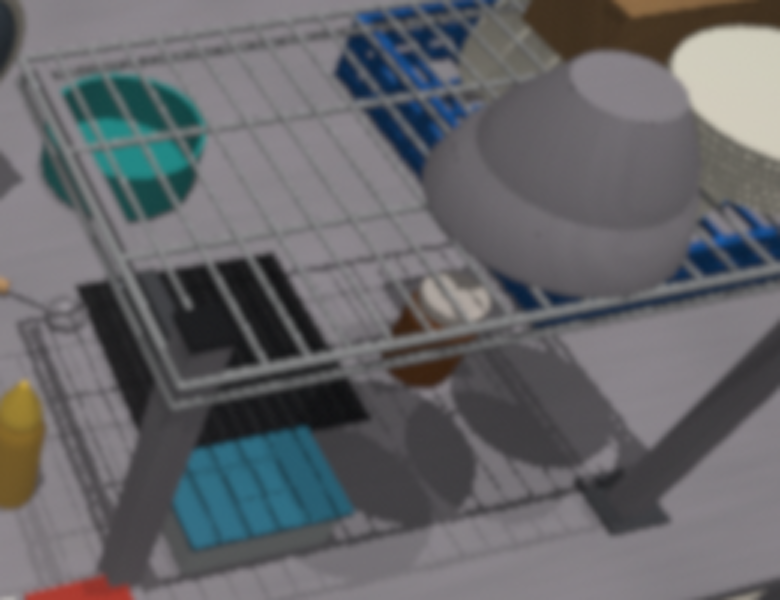

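```bash
cat >> h.py <<'E'
def hullpts(f,x,y,r,z0,z1):
    t=np.linspace(0,2*np.pi,180,endpoint=False)
    P=np.vstack([np.c_[x+r*np.cos(t),y+r*np.sin(t),0*t+z] for z in (z0,z1)])
    return cv2.convexHull(proj(f,P).astype(np.float32))[:,0]
def cen(h):
    m=cv2.moments(h.astype(np.float32).reshape(-1,1,2));return np.array([m['m10']/m['m00'],m['m01']/m['m00']]),m['m00']
def fitcyl(f,mask,r,z0,z1,guess):
    """match centroid of filled convex hull of mask with that of a cylinder hull"""
    c,_=cv2.findContours(mask.astype(np.uint8),cv2.RETR_EXTERNAL,cv2.CHAIN_APPROX_NONE)
    c=max(c,key=cv2.contourArea);h=cv2.convexHull(c)[:,0]
    tc,ta=cen(h)
    from scipy.optimize import fsolve
    p=fsolve(lambda p:cen(hullpts(f,p[0],p[1],r,z0,z1))[0]-tc,guess)
    return p,ta,cen(hullpts(f,p[0],p[1],r,z0,z1))[1]
def hsv(f): return cv2.cvtColor(f["frame"],cv2.COLOR_RGB2HSV).astype(int)
def masks(f,roi):
    H=hsv(f);m0=np.zeros(H.shape[:2],bool);l,t,w,hh=roi;m0[t:t+hh,l:l+w]=1
    return H,m0
E
python3 - <<'E'
import pickle
from h import *
f,s=pickle.load(open("fs.pkl","rb"))
for nm,F,roiL,roiS in (("top",f,(308,158,74,74),(397,178,32,32)),("scene",s,(254,176,80,76),(200,210,36,38))):
    H,m=masks(F,roiL)
    blue=m&(H[...,0]>100)&(H[...,0]<130)&(H[...,1]>100)
    g=toplane(F,[roiL[0]+roiL[2]/2,roiL[1]+roiL[3]/2],.05)[0,:2]
    print(nm,"large",fitcyl(F,blue,.102,0,.08,g))
    k=m&(H[...,0]<40)&(H[...,1]>15)&(H[...,1]<90)&(H[...,2]>150)
    # cream: inside blue hull
    c,_=cv2.findContours(blue.astype(np.uint8),cv2.RETR_EXTERNAL,cv2.CHAIN_APPROX_NONE)
    hm=np.zeros(blue.shape,np.uint8);cv2.fillConvexPoly(hm,cv2.convexHull(max(c,key=cv2.contourArea)),1)
    hm=cv2.erode(hm,np.ones((3,3)))
    cr=(hm>0)&~((H[...,0]>95)&(H[...,0]<130)&(H[...,1]>60))
    cr=cv2.morphologyEx(cr.astype(np.uint8),cv2.MORPH_OPEN,np.ones((3,3)))
    print("  medium",fitcyl(F,cr,.068,.008,.08,g), fitcyl(F,cr,.068,.05,.08,g))
    H,m=masks(F,roiS)
    red=m&((H[...,0]<8)|(H[...,0]>172))&(H[...,1]>120)
    g=toplane(F,[roiS[0]+roiS[2]/2,roiS[1]+roiS[3]/2],.05)[0,:2]
    print("  small",fitcyl(F,red,.035,.008,.072,g))
mc=np.array([(388,340),(595,352),(578,561),(363,549)])/3+[60,40]
P=toplane(f,mc,.004);print(P,P.mean(0),np.linalg.norm(np.diff(P[[0,1,2,3,0]],axis=0),axis=1))
m2=np.array([(80,287),(275,253),(368,415)])/3+[350,80]
P=toplane(s,m2,.004);print(P,(P[0]+P[2])/2)
# deck corners top view z=.42 (front-left, front-right, back posts)
c=np.array([(25,408),(668,438),(672,75),(64,50)])/3+[60,40]
P=toplane(f,c,.42);print("deck",P,np.linalg.norm(np.diff(P[[0,1,2,3,0]],axis=0),axis=1))
print("bottle",toplane(s,[354,248],0),toplane(f,[300,150],.185),"spoon",toplane(f,[[259,214],[296,250]],.01))
E
```

```text
top large (array([ 0.53009012, -0.15468058]), 2614.5, 2773.7320563346148)
  medium (array([ 0.53010258, -0.16093831]), 1282.5, 1271.533698206069) (array([ 0.52761085, -0.16020299]), 1282.5, 1219.051396744093)
  small (array([ 0.53537674, -0.39424979]), 320.5, 386.43599821138196)
scene large (array([ 0.51024015, -0.15245254]), 2580.0, 3434.8261123371776)
  medium (array([ 0.5184504 , -0.15959258]), 1651.0, 1695.3198074891698) (array([ 0.53219866, -0.16153996]), 1651.0, 1427.214419934433)
  small (array([ 0.53260347, -0.39434507]), 484.0, 622.6918167205295)
[[0.67102235 0.41615984 0.004     ]
 [0.66271325 0.16137178 0.004     ]
 [0.40526915 0.17015826 0.004     ]
 [0.41277569 0.42916691 0.004     ]] [0.53794511 0.2942142  0.004     ] [0.25492351 0.25759399 0.2591174  0.25857401]
[[0.41301844 0.17707784 0.004     ]
 [0.41930542 0.43288596 0.004     ]
 [0.66992376 0.42125769 0.004     ]] [0.5414711  0.29916777 0.004     ]
deck [[0.4954894  0.64075872 0.42      ]
 [0.48304002 0.03558131 0.42      ]
 [0.84161259 0.04524262 0.42      ]
 [0.85169062 0.63929519 0.42      ]] [0.60530544 0.3587027  0.59413804 0.35620422]
bottle [[0.67764375 0.00459453 0.        ]] [[0.6482396  0.00089975 0.185     ]] spoon [[0.4522559  0.14874604 0.01      ]
 [0.32669562 0.01114145 0.01      ]]
```

```bash
python3 - <<'E'
from bench import ctrl,status,eyes
import pickle
from h import *
print(ctrl.inverse_kinematics([.43,-.2,.36],[180,0,0]))
ctrl.goto([.43,-.2,.36],[180,0,0])
w=eyes.grab_frame("wrist");t=eyes.grab_frame("top");s=eyes.grab_frame("scene")
pickle.dump((w,t,s),open("w1.pkl","wb"))
print(w["xyz"],w["rotation"],status.read_state()["clock"])
cv2.imwrite("pics/w1.png",w["frame"][:,:,::-1])
cv2.imwrite("pics/t1.png",t["frame"][:,:,::-1])
E
```

```text
[-3.21636872e+01  1.00587372e+01  8.72629639e+01 -2.54444375e-14
  8.26782989e+01  5.78363128e+01]
[ 0.50317101 -0.20067002  0.48478431] [-1.67073302e+01 -2.74172026e-02 -9.00123317e+01] 3.2417
```

View pics/w1.png

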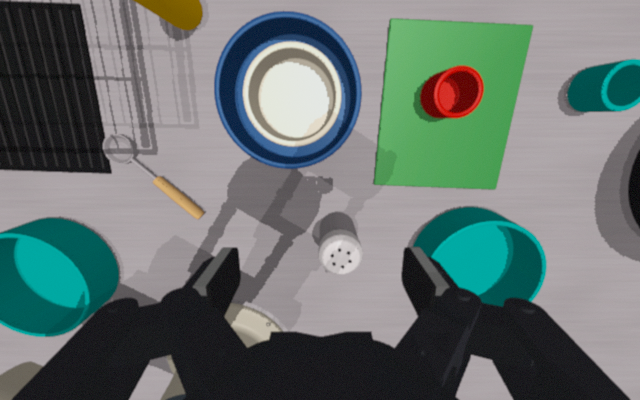

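View pics/t1.png

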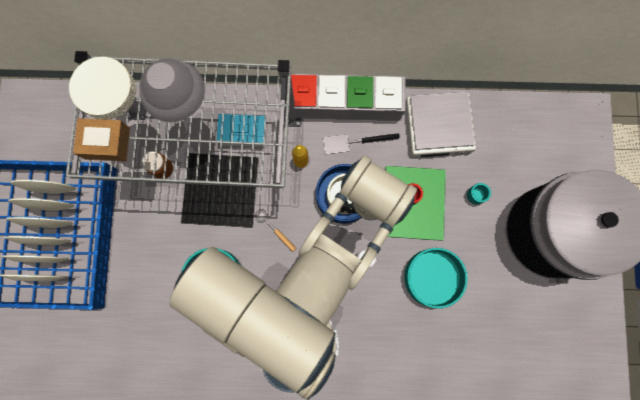

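```bash
python3 - <<'E'
import pickle
from h import *
w,t,s=pickle.load(open("w1.pkl","rb"))
H=hsv(w)
def roi(l,t,r,b):
    m=np.zeros(H.shape[:2],bool);m[t:b,l:r]=1;return m
m=roi(205,5,370,175)
blue=m&(H[...,0]>95)&(H[...,0]<130)&(H[...,1]>90)
L,ta,pa=fitcyl(w,blue,.102,0,.08,[.53,-.155]);print("large",L,ta,pa)
hm=np.zeros(blue.shape,np.uint8)
c,_=cv2.findContours(blue.astype(np.uint8),cv2.RETR_EXTERNAL,cv2.CHAIN_APPROX_NONE)
cv2.fillConvexPoly(hm,cv2.convexHull(max(c,key=cv2.contourArea)),1);hm=cv2.erode(hm,np.ones((5,5)))
cr=(hm>0)&~((H[...,0]>95)&(H[...,0]<130)&(H[...,1]>60))
cr=cv2.morphologyEx(cr.astype(np.uint8),cv2.MORPH_OPEN,np.ones((3,3)))
M,ta,pa=fitcyl(w,cr,.068,.02,.08,[.53,-.155]);print("med",M,ta,pa)
red=roi(415,60,490,125)&((H[...,0]<8)|(H[...,0]>172))&(H[...,1]>120)
S,ta,pa=fitcyl(w,red,.035,.008,.072,[.53,-.39]);print("small",S,ta,pa)
print("mat BR",toplane(w,[110,173],.004),"bottle?","spoon",toplane(w,[[108,135],[203,214]],.01),"shaker top",toplane(w,[340,255],.118))
I=w["frame"][:,:,::-1].copy();T=t["frame"]
def circ(I,f,x,y,r,z,col):
    a=np.linspace(0,6.2832,120);p=proj(f,np.c_[x+r*np.cos(a),y+r*np.sin(a),0*a+z])
    cv2.polylines(I,[np.round(p*3*8).astype(int)],1,col,1,shift=3)
V=cv2.resize(I,None,fx=3,fy=3,interpolation=cv2.INTER_CUBIC)
for (x,y),r,z,col in ((L,.102,.08,(0,255,255)),(L,.094,.08,(0,255,255)),(L,.102,0,(0,128,255)),(M,.068,.08,(0,0,255)),(M,.060,.08,(0,0,255)),(S,.035,.072,(255,0,0)),(S,.027,.072,(255,0,0))): circ(V,w,x,y,r,z,col)
cv2.imwrite("pics/ov1.png",V[0:540,600:1400] )
pickle.dump((L,M,S),open("lms.pkl","wb"))
E
```

```text
large [ 0.53087696 -0.15551943] 17959.0 18608.496602639963
med [ 0.53040222 -0.1612626 ] 8241.5 8220.235506006604
small [ 0.53630083 -0.39441278] 2476.5 2797.3509190109326
mat BR [[0.40816435 0.1707951  0.004     ]] bottle? spoon [[0.47396189 0.15534322 0.01      ]
 [0.33349726 0.01337811 0.01      ]] shaker top [[ 0.30788958 -0.22945555  0.118     ]]
```

View pics/ov1.png

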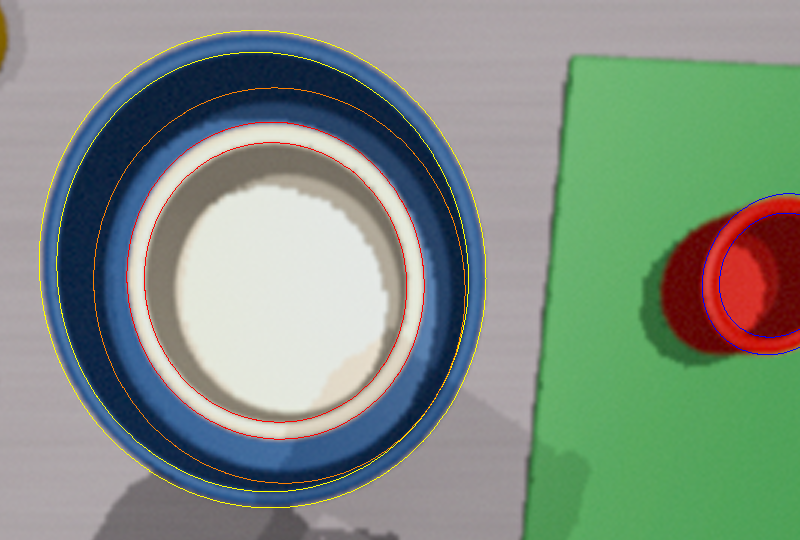

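```bash
cat >> h.py <<'E'
def att(e,u,th,sign=1):
    """jaw dir e, hand displaced towards u by th deg; returns rpy, zdir"""
    e=np.array([*e,0.])/np.linalg.norm(e)*sign;u=np.array([*u,0.])/np.linalg.norm(u);th=np.radians(th)
    z=-u*np.sin(th)+np.array([0,0,-np.cos(th)]);x=np.cross(e,z)
    return R.from_matrix(np.c_[x,e,z]).as_euler('xyz',degrees=True),z
E
python3 - <<'E'
from bench import ctrl
from h import *
for az in (30,45,60):
  a=np.radians(az);e=np.array([-np.cos(a),np.sin(a)]);u=np.array([-np.sin(a),-np.cos(a)])
  for th in (22,28):
    for sg in (1,-1):
      rp,z=att(e,u,th,sg)
      print(az,th,sg,rp.round(1))
      for c,h in (((.532,-.155),.0),((.532,-.155),.1),((.45,.02),.07),((.541,.296),.07),((.541,.296),.004)):
        p=np.array([*(np.array(c)+.098*e),.064+h])+.002*z
        q=ctrl.inverse_kinematics(p,rp);print("   ",None if q is None else np.round(q,0))
E
```

```text
30 22 1 [-180.   22. -120.]
    [-36.  35. 114.  36.  39. 144.]
    [-36.  23. 110.  28.  53. 156.]
    [-17.  20. 129.  42.  33. 157.]
    [  24.   28.  108.   27.   29. -148.]
    [  24.   35.  111.   39.   20. -161.]
30 22 -1 [-180.  -22.   60.]
    [-36.  35. 114.  36.  39. -36.]
    [-36.  23. 110.  28.  53. -24.]
    [-17.  20. 129.  42.  33. -23.]
    [ 24.  28. 108.  27.  29.  32.]
    [ 24.  35. 111.  39.  20.  19.]
30 28 1 [-180.   28. -120.]
    [-40.  36. 115.  43.  43. 134.]
    [-40.  25. 110.  34.  55. 148.]
    [-23.  22. 131.  53.  35. 140.]
    [  22.   28.  112.   46.   24. -168.]
    [ 22.  36. 115.  69.  18. 167.]
30 28 -1 [180. -28.  60.]
    [-40.  36. 115.  43.  43. -46.]
    [-40.  25. 110.  34.  55. -32.]
    [-23.  22. 131.  53.  35. -40.]
    [ 22.  28. 112.  46.  24.  12.]
    [ 22.  36. 115.  69.  18. -13.]
45 22 1 [-180.   22. -135.]
    [-32.  34. 118.  45.  31. 153.]
    [-32.  22. 113.  31.  45. 170.]
    [-11.  20. 130.  48.  25. 172.]
    [  29.   28.  106.   14.   25. -118.]
    [  29.   36.  109.   23.   16. -127.]
45 22 -1 [180. -22.  45.]
    [
[... 686 characters left out ...]
.   32.   37. -172.]
    [  -3.   20.  130.   45.   17. -165.]
    [ 33.  30. 103.  -2.  26. -85.]
    [ 33.  37. 105.  -4.  16. -84.]
60 22 -1 [180. -22.  30.]
    [-27.  34. 120.  53.  23. -16.]
    [-27.  21. 115.  32.  37.   8.]
    [ -3.  20. 130.  45.  17.  15.]
    [ 33.  30. 103.  -2.  26.  95.]
    [ 33.  37. 105.  -4.  16.  96.]
60 28 1 [ 180.   28. -150.]
    [-31.  35. 123.  74.  25. 140.]
    [-31.  21. 118.  46.  35. 172.]
    [ -6.  21. 134.  87.  16. 151.]
    [ 33.  30. 107.  -5.  15. -82.]
    None
60 28 -1 [180. -28.  30.]
    [-31.  35. 123.  74.  25. -40.]
    [-31.  21. 118.  46.  35.  -8.]
    [ -6.  21. 134.  87.  16. -29.]
    [ 33.  30. 107.  -5.  15.  98.]
    None
```

```bash
cat > g.py <<'E'
from h import *
a=np.radians(45);E1=np.array([-np.cos(a),np.sin(a)]);U1=np.array([-np.sin(a),-np.cos(a)])
RP,Z=att(E1,U1,22,-1)
def tcpL(c,h=0,back=0):  # crock centre xy, underside height h
    return np.array([*(np.array(c)+.098*E1),.064+h])+.002*Z-back*Z
E
python3 - <<'E'
from bench import ctrl,status,eyes
from g import *
L=(.532,-.155)
ctrl.set_gripper(.25,120)
ctrl.goto(tcpL(L,back=.11),RP)
w=eyes.grab_frame("wrist");cv2.imwrite("pics/w2.png",w["frame"][:,:,::-1])
r=ctrl.move_linear(tcpL(L),velocity=.08,threshold=6)
s=status.read_state();print(r,s["clock"],s["tool_pos"],tcpL(L),s["ft_force"])
w=eyes.grab_frame("wrist");cv2.imwrite("pics/w3.png",w["frame"][:,:,::-1])
E
```

```text
False 6.65 [ 0.46333081 -0.08534542  0.06247515] [ 0.46323331 -0.08517376  0.06214563] [-0.25507364 -0.93670266 -0.79910648]
```

View pics/w2.png

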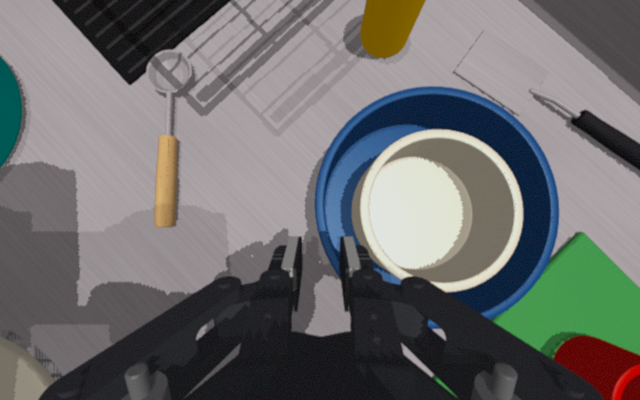

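View pics/w3.png

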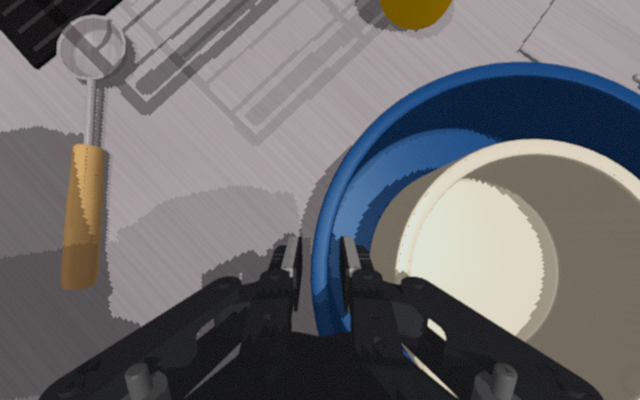

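```bash
python3 - <<'E'
from bench import ctrl,status,eyes
from g import *
L=(.532,-.155)
ctrl.set_gripper(0,110)
s=status.read_state();print(s["clock"],s["opening"],s["ft_force"],s["ft_torque"])
ctrl.move_linear(tcpL(L,.06),velocity=.06)
s=status.read_state();print(s["clock"],s["opening"],s["ft_force"],s["ft_torque"],s["tool_pos"])
w=eyes.grab_frame("wrist");cv2.imwrite("pics/w4.png",w["frame"][:,:,::-1])
w=eyes.grab_frame("scene");cv2.imwrite("pics/s4.png",cv2.resize(w["frame"][100:300,150:450,::-1],None,fx=2.6,fy=2.6))
E
```

```text
6.975 0.07891139273953955 [-4.49871082 -1.01250649  9.56199068] [0.13677305 0.30446821 0.10754988]
8.125 0.07674610857941033 [ 0.30880941  0.42294267 -7.87453982] [0.11989192 0.92648177 0.00817309] [ 0.46306129 -0.08506658  0.12184382]
```

View pics/w4.png

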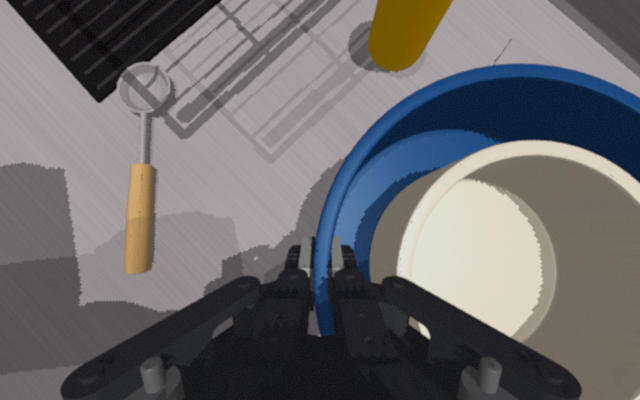

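View pics/s4.png

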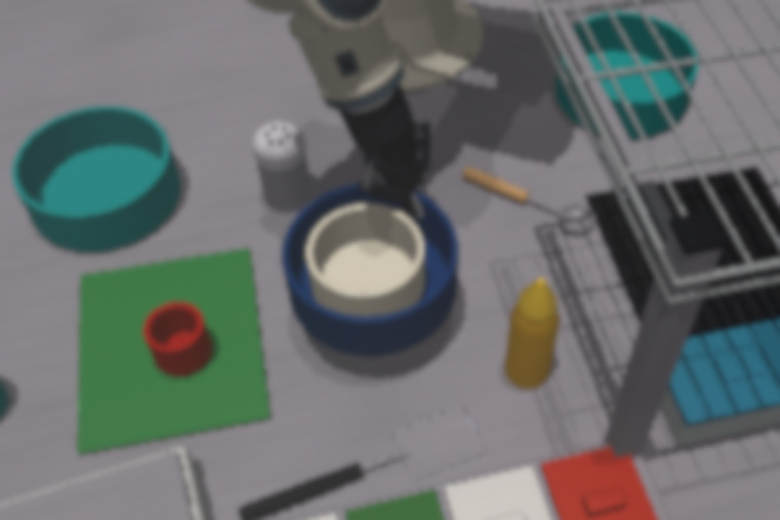

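```bash
python3 - <<'E'
from bench import ctrl,status,eyes
from g import *
M=(.541,.296)
ctrl.move_linear(tcpL((.44,.03),.06),velocity=.12)
s=status.read_state();print(s["clock"],s["ft_force"],s["ft_torque"])
ctrl.move_linear(tcpL(M,.06),velocity=.12)
s=status.read_state();print(s["clock"],s["opening"],s["ft_force"],s["ft_torque"],s["tool_pos"]-tcpL(M,.06))
import pickle
d=[eyes.grab_frame(n) for n in("wrist","scene","top")];pickle.dump(d,open("c5.pkl","wb"))
cv2.imwrite("pics/w5.png",d[0]["frame"][:,:,::-1])
cv2.imwrite("pics/s5.png",cv2.resize(d[1]["frame"][60:280,300:600,::-1],None,fx=2.6,fy=2.6))
cv2.imwrite("pics/t5.png",cv2.resize(d[2]["frame"][40:300,60:360,::-1],None,fx=2.2,fy=2.2))
E
```

```text
10.1 [ 0.22396235 -0.39088157 -7.32641121] [ 0.08141352  0.90502681 -0.04785219]
12.625 0.08020264981233645 [-0.24226688  0.63539306 -7.08957189] [0.118261   0.93147316 0.01446039] [-1.16188164e-04 -3.08040626e-04 -1.42921296e-05]
```

View pics/w5.png

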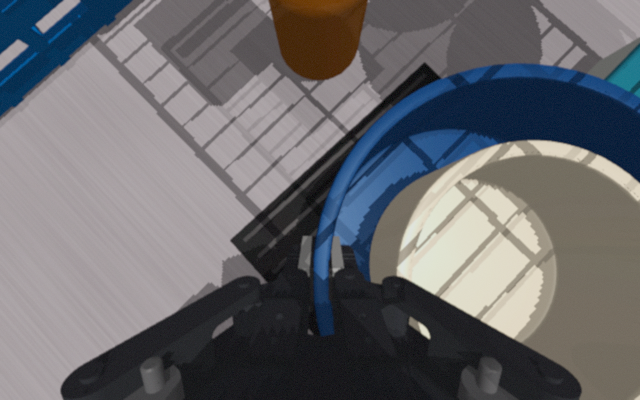

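View pics/s5.png

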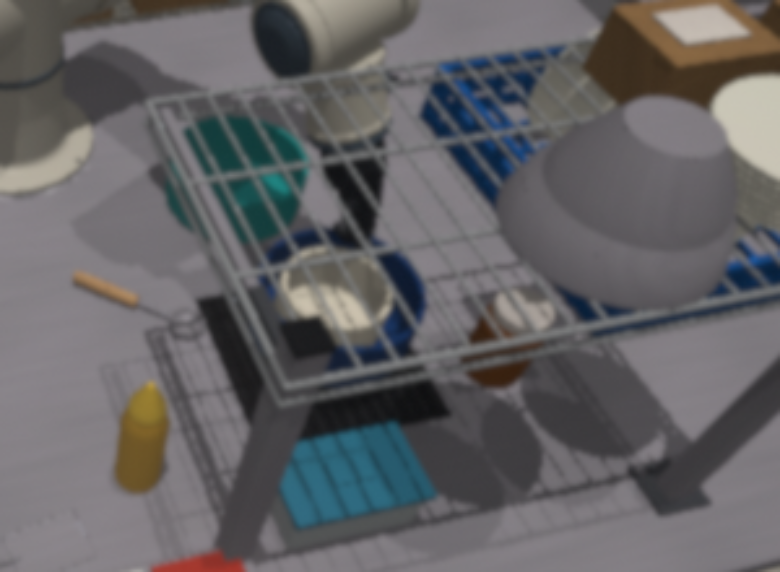

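View pics/t5.png

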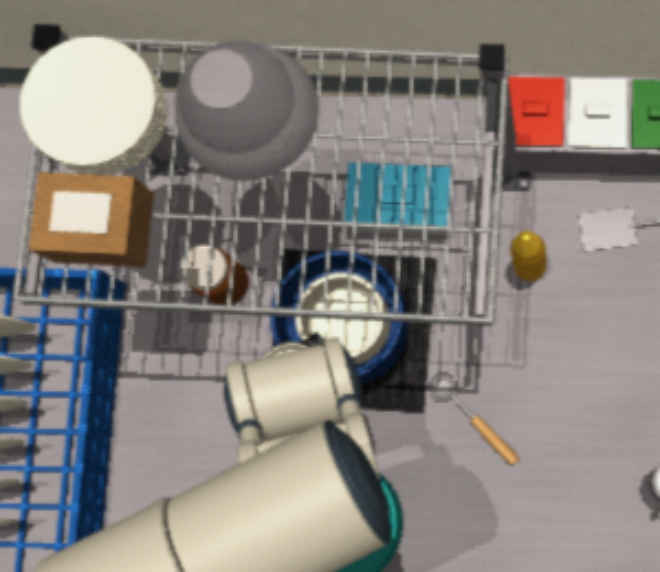

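```bash
python3 - <<'E'
from h import *
import pickle
w,s,t=pickle.load(open("c5.pkl","rb"))
I=w["frame"][:,:,::-1]
cv2.imwrite("pics/w5z.png",np.hstack([cv2.resize(I[215:290,215:315],None,fx=4,fy=4,interpolation=cv2.INTER_CUBIC),cv2.resize(I[40:115,380:480],None,fx=4,fy=4,interpolation=cv2.INTER_CUBIC)]))
P=toplane(w,[[233,240],[425,65]],.004);print(P,np.linalg.norm(P[0]-P[1]))
v=(P[1]-P[0])[:2];v/=np.linalg.norm(v);n=np.array([v[1],-v[0]]);print("centre",P[:,:2].mean(0)+.13*n,v)
E
```

```text
[[0.41911131 0.42842021 0.004     ]
 [0.67268818 0.41889612 0.004     ]] 0.25375566245559883
centre [0.54102052 0.29374976] [ 0.99929541 -0.03753252]
```

View pics/w5z.png

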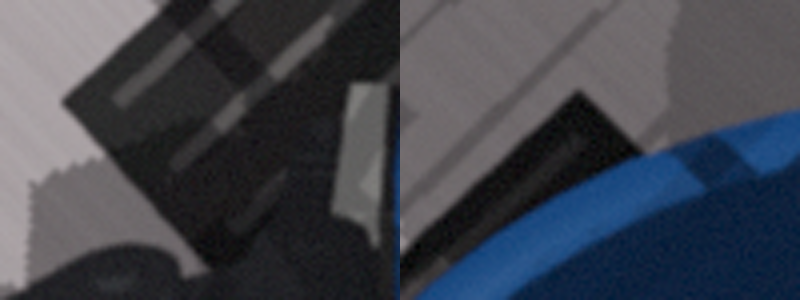

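```bash
python3 - <<'E'
from bench import ctrl,status,eyes
from g import *
M=(.541,.295)
ctrl.move_linear(tcpL(M,.012),velocity=.06)
r=ctrl.move_linear(tcpL(M,.001),velocity=.015,threshold=4)
s=status.read_state();print(r,s["clock"],s["opening"],s["ft_force"],s["ft_torque"],s["tool_pos"]-tcpL(M,.004))
w=eyes.grab_frame("wrist");cv2.imwrite("pics/w6.png",w["frame"][:,:,::-1])
E
```

```text
True 14.2667 0.07822733125812394 [-1.9394739  -0.15139666  8.62068643] [ 0.09291448 -0.00824625 -0.06271056] [8.88460017e-06 7.72751379e-05 4.48485829e-04]
```

View pics/w6.png

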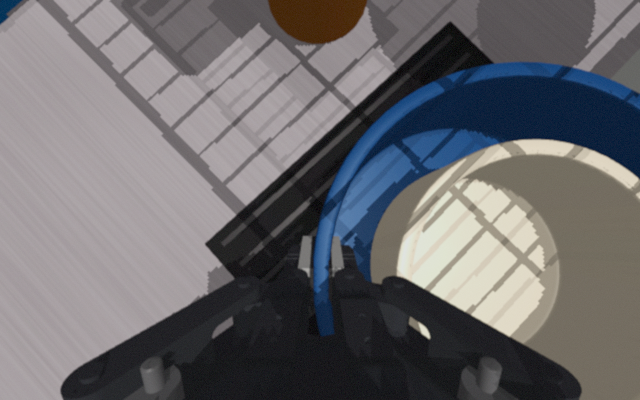

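```bash
python3 - <<'E'
from bench import ctrl,status,eyes
from g import *
import pickle
M=(.541,.295)
ctrl.set_gripper(.24,40)
print(status.read_state()["opening"],status.read_state()["ft_force"])
ctrl.move_linear(tcpL(M,.004,back=.05),velocity=.06)
ctrl.move_linear(tcpL(M,.004,back=.14)+[-.04,-.08,0],velocity=.15)
print(status.read_state()["tool_pos"],status.read_state()["clock"])
d=[eyes.grab_frame(n) for n in("wrist","scene","top")];pickle.dump(d,open("c7.pkl","wb"))
cv2.imwrite("pics/w7.png",d[0]["frame"][:,:,::-1])
cv2.imwrite("pics/s7.png",cv2.resize(d[1]["frame"][60:280,300:600,::-1],None,fx=2.6,fy=2.6))
E
```

```text
0.24115997359096045 [ 0.33748907 -0.28799237 -0.2901226 ]
[0.39543802 0.24801665 0.1957199 ] 16.725
```

View pics/w7.png

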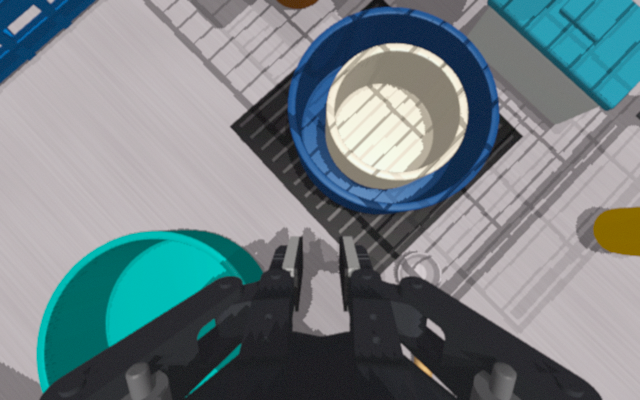

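View pics/s7.png

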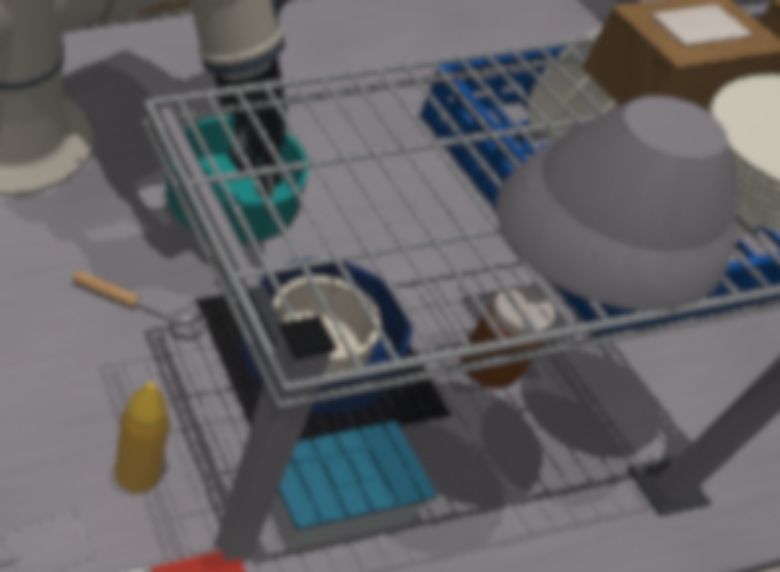

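```bash
cat > meas.py <<'E'
from h import *
def meas(w,roi,g,name,h0=.004):
    H=hsv(w);l,t,r,b=roi
    m=np.zeros(H.shape[:2],bool);m[t:b,l:r]=1
    blue=m&(H[...,0]>100)&(H[...,0]<130)&(H[...,1]>110)
    n,lab,st,_=cv2.connectedComponentsWithStats(blue.astype(np.uint8));blue=lab==1+np.argmax(st[1:,4])
    L,ta,pa=fitcyl(w,blue,.102,h0+.0,h0+.08,g);print("large",L,ta,pa)
    hm=np.zeros(blue.shape,np.uint8)
    c,_=cv2.findContours(blue.astype(np.uint8),cv2.RETR_EXTERNAL,cv2.CHAIN_APPROX_NONE)
    cv2.fillConvexPoly(hm,cv2.convexHull(max(c,key=cv2.contourArea)),1);hm=cv2.erode(hm,np.ones((5,5)))
    cr=(hm>0)&~((H[...,0]>95)&(H[...,0]<130)&(H[...,1]>60))
    cr=cv2.morphologyEx(cr.astype(np.uint8),cv2.MORPH_OPEN,np.ones((3,3)))
    M,ta,pa=fitcyl(w,cr,.068,h0+.02,h0+.08,g);print("med",M,ta,pa)
    V=cv2.resize(w["frame"][:,:,::-1],None,fx=3,fy=3,interpolation=cv2.INTER_CUBIC)
    a=np.linspace(0,6.2832,120)
    for (x,y),rr,z,col in ((L,.102,h0+.08,(0,255,255)),(L,.102,h0,(0,128,255)),(M,.068,h0+.08,(0,0,255)),(M,.06,h0+.08,(0,0,255))):
        p=proj(w,np.c_[x+rr*np.cos(a),y+rr*np.sin(a),0*a+z])
        cv2.polylines(V,[np.round((p+.5)*3*8-4).astype(int)],1,col,1,cv2.LINE_AA,shift=3)
    x0=max(0,3*l-60);y0=max(0,3*t-30)
    cv2.imwrite(name,V[y0:y0+600,x0:x0+800]);return L,M
E
python3 - <<'E'
import pickle
from meas import *
w,s,t=pickle.load(open("c7.pkl","rb"))
meas(w,(280,0,503,220),[.541,.295],"pics/ov7.png")
P=toplane(w,[[232,126],[521,134]],.004);print(P,P.mean(0))
E
```

```text
large [0.53963248 0.29430102] 34636.0 35288.49491284454
med [0.53904745 0.28862188] 16568.5 16541.80672758707
[[0.41879533 0.42771481 0.004     ]
 [0.6660178  0.16613107 0.004     ]] [0.54240657 0.29692294 0.004     ]
```

View pics/ov7.png

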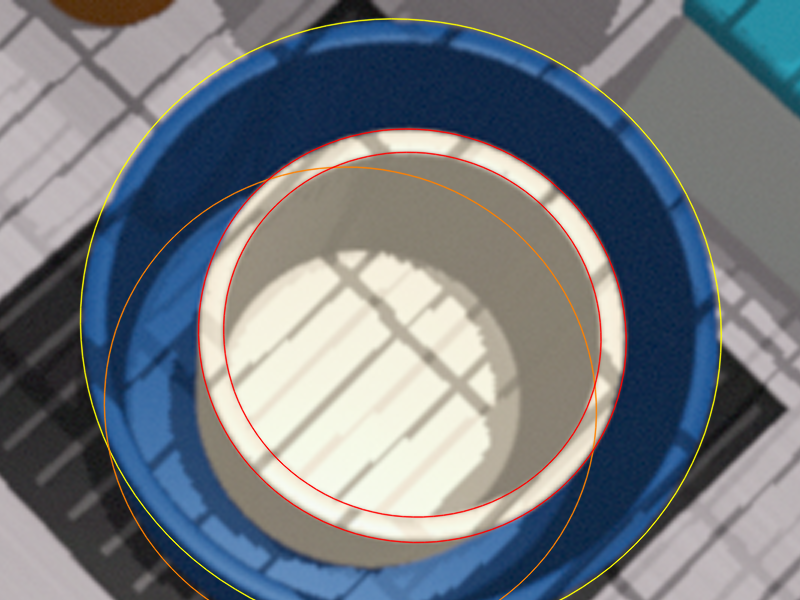

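```bash
python3 - <<'E'
from bench import ctrl
from h import *
for ja in (0,10,20,-10):
 for th in (28,33):
  for sg in (1,-1):
   a=np.radians(ja);u=(-np.cos(a),-np.sin(a));e=(-np.sin(a),np.cos(a))
   rp,z=att(e,u,th,sg);print(ja,th,sg,rp.round(1))
   for c,h in (((.536,-.394),.008),((.536,-.394),.1),((.45,-.2),.15),((.44,.03),.15),((.539,.289),.1),((.539,.289),.02)):
     p=np.array([*c,.054+h])+.0115*z
     q=ctrl.inverse_kinematics(p,rp);print("   ",None if q is None else np.round(q,0))
E
```

```text
0 28 1 [180.  28. 180.]
    None
    [ -51.   33.   96.   36.   39. -167.]
    [ -43.   17.  118.   39.   30. -165.]
    [  -6.   12.  126.   11.   14. -106.]
    [ 29.  29. 105. -33.  25. -33.]
    [ 29.  38. 108. -55.  16. -10.]
0 28 -1 [180. -28.   0.]
    [-51.  42.  98.  47.  30.  -1.]
    [-51.  33.  96.  36.  39.  13.]
    [-43.  17. 118.  39.  30.  15.]
    [ -6.  12. 126.  11.  14.  74.]
    [ 29.  29. 105. -33.  25. 147.]
    [ 29.  38. 108. -55.  16. 170.]
0 33 1 [180.  33. 180.]
    [-53.  42. 101.  61.  30. 164.]
    None
    None
    None
    [ 31.  30. 108. -52.  21. -14.]
    None
0 33 -1 [180. -33.   0.]
    [-53.  42. 101.  61.  30. -16.]
    [-53.  33.  98.  47.  37.   1.]
    [-45.  17. 121.  55.  28.  -2.]
    None
    [ 31.  30. 108. -52.  21. 166.]
    None
10 28 1 [-180.   28. -170.]
    [-53.  42.  96.  44.  37. 173.]
    None
    [ -45.   18.  116.   40.   37. -176.]
    [ -11.   12.  126.   32.   18. -140.]
    [ 26.  29. 107. -24.  19. -53.]
    [ 26.  37. 110. -52.  10. -24.]
10 28 -1 [180. -28.  10.]
    [-53.  42.  96.  44.  37.  -7.]
    [-53.  34.  93
[... 1688 characters left out ...]
-19.]
    [ 32.  38. 105. -52.  23.  -2.]
-10 28 -1 [180. -28. -10.]
    [-49.  41. 101.  49.  23.   8.]
    [-49.  32.  98.  34.  32.  24.]
    [-39.  16. 119.  35.  24.  31.]
    [ -1.  12. 126. -17.  15. 114.]
    [ 32.  30. 103. -37.  31. 161.]
    None
-10 33 1 [180.  33. 170.]
    [-51.  42. 104.  69.  23. 166.]
    [ -51.   32.  101.   48.   29. -170.]
    [ -41.   16.  123.   56.   20. -171.]
    [ -0.  13. 129. -48.   7. -34.]
    [ 33.  31. 105. -51.  29.  -4.]
    None
-10 33 -1 [180. -33. -10.]
    [-51.  42. 104.  69.  23. -14.]
    [-51.  32. 101.  48.  29.  10.]
    [-41.  16. 123.  56.  20.   9.]
    [ -0.  13. 129. -48.   7. 146.]
    [ 33.  31. 105. -51.  29. 176.]
    None
```

```bash
python3 - <<'E'
from bench import ctrl,status,eyes
from h import *
import pickle
ctrl.goto([.42,-.1,.32],[180,-10,0])
ctrl.set_gripper(.94,40)
ctrl.goto([.46,-.394,.27],[180,-10,0])
w=eyes.grab_frame("wrist");pickle.dump(w,open("c8.pkl","wb"))
print(status.read_state()["clock"],status.read_state()["opening"])
H=hsv(w);red=((H[...,0]<8)|(H[...,0]>172))&(H[...,1]>120)
n,lab,st,_=cv2.connectedComponentsWithStats(red.astype(np.uint8));print(st[1:])
red=lab==1+np.argmax(st[1:,4])
S,ta,pa=fitcyl(w,red,.035,.008,.072,[.536,-.394]);print(S,ta,pa)
V=cv2.resize(w["frame"][:,:,::-1],None,fx=3,fy=3,interpolation=cv2.INTER_CUBIC);a=np.linspace(0,6.2832,120)
for r,z in((.035,.072),(.027,.072),(.035,.008)):
    p=proj(w,np.c_[S[0]+r*np.cos(a),S[1]+r*np.sin(a),0*a+z]);cv2.polylines(V,[np.round((p+.5)*24-4).astype(int)],1,(255,0,0),1,cv2.LINE_AA,shift=3)
c=np.array(cv2.minEnclosingCircle(np.argwhere(red)[:,::-1].astype(np.float32))[0])*3
x0,y0=[max(0,int(v)) for v in c-[300,300]]
cv2.imwrite("pics/ov8.png",V[y0:y0+600,x0:x0+700])
E
```

```text
20.0667 0.9381382026763954
[[ 293  117   57   58 2589]
 [ 630  158    1    1    1]
 [ 611  169    1    1    1]
 [ 617  171    1    1    1]
 [ 588  188    1    1    1]
 [ 593  199    1    1    1]
 [ 602  208    1    1    1]
 [ 565  210    1    1    1]
 [ 616  211    1    1    1]
 [ 574  212    1    1    1]
 [ 564  214    1    1    1]
 [ 586  219    1    1    1]
 [ 633  227    1    1    1]
 [ 565  230    1    1    1]
 [ 599  232    1    1    1]
 [ 593  236    1    1    1]
 [ 599  244    1    1    1]
 [ 607  248    1    1    1]
 [ 562  250    1    1    1]
 [ 607  252    1    1    1]
 [ 582  254    1    1    1]
 [ 585  254    1    1    1]
 [ 616  255    1    1    1]
 [ 635  254    1    1    1]
 [ 584  263    1    1    1]
 [ 603  262    1    1    1]
 [ 625  265    1    1    1]
 [ 637  268    1    1    1]
 [ 598  282    1    1    1]
 [ 632  283    1    1    1]
 [ 637  286    1    1    1]
 [ 610  291    1    1    1]
 [ 623  294    2    2    2]
 [ 595  299    1    1    1]
 [ 610  305    1    1    1]
 [ 588  308    1    1    1]
 [ 605  308    1    1    1]
 [ 606  315    1    1    1]
 [ 622  317    1    1    1]
 [ 610  322    2    2    2]]
[ 0.53576128 -0.39385155] 2541.5 2757.4852951287758
```

View pics/ov8.png

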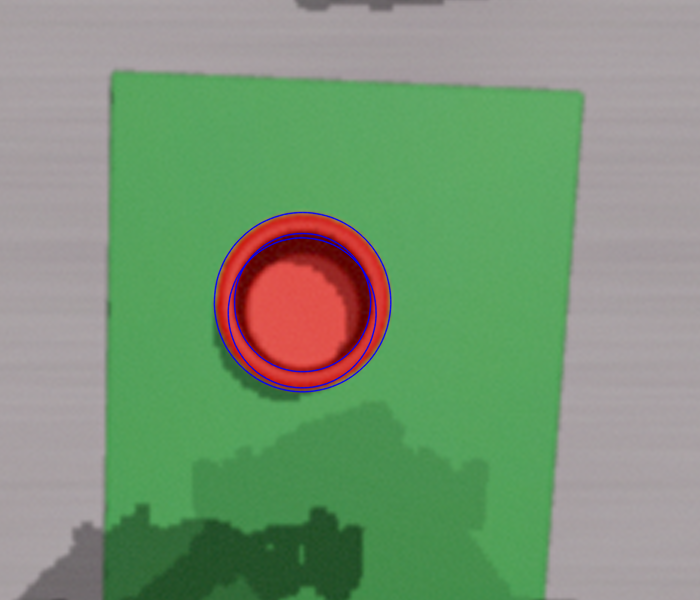

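```bash
cat >> g.py <<'E'
b=np.radians(3);RS,ZS=att((-np.sin(b),np.cos(b)),(-np.cos(b),-np.sin(b)),27,-1)
def tcpS(c,h=0,back=0,dep=.010,off=.0115):  # small crock centre xy, underside h
    return np.array([*c,.064-dep+h])+off*ZS-back*ZS
E
python3 - <<'E'
from bench import ctrl,status,eyes
from g import *
S=(.536,-.394)
print(RS,np.round(ctrl.inverse_kinematics(tcpS((.539,.289),.02),RS)))
ctrl.goto(tcpS(S,.008,back=.09),RS)
r=ctrl.move_linear(tcpS(S,.008),velocity=.08,threshold=5)
s=status.read_state();print(r,s["clock"],s["qpos"].round(),s["tool_pos"]-tcpS(S,.008))
w=eyes.grab_frame("wrist");cv2.imwrite("pics/w9.png",w["frame"][:,:,::-1])
E
```

```text
[180. -27.   3.] [ 28.  37. 108. -48.  15. 160.]
False 21.975 [-51.  42.  97.  44.  32.   0.] [-3.47910324e-05 -2.49844658e-04  4.65049645e-04]
```

View pics/w9.png

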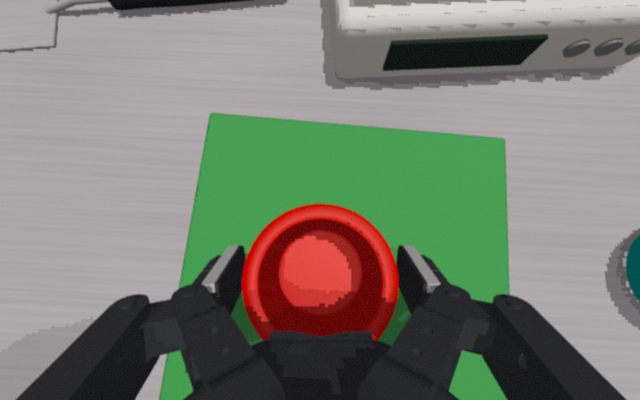

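```bash
python3 - <<'E'
from bench import ctrl,status,eyes
from g import *
S=(.536,-.394)
ctrl.set_gripper(0,45)
s=status.read_state();print(s["clock"],s["opening"],s["ft_force"])
ctrl.move_linear(tcpS(S,.10),velocity=.08)
s=status.read_state();print(s["clock"],s["opening"],s["ft_force"])
w=eyes.grab_frame("wrist");cv2.imwrite("pics/w10.png",w["frame"][:,:,::-1])
w=eyes.grab_frame("scene");cv2.imwrite("pics/s10.png",cv2.resize(w["frame"][100:300,100:400,::-1],None,fx=2.6,fy=2.6))
E
```

```text
22.3 0.8079326947766341 [-2.38137129  0.19824961  5.89378829]
23.6 0.808847241207678 [ 0.15406848 -0.03142415 -0.22155945]
```

View pics/w10.png

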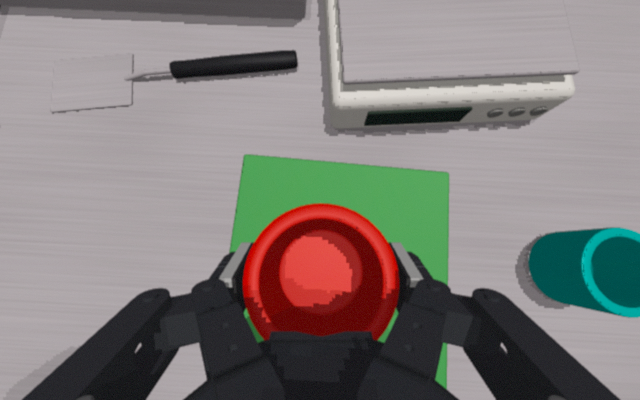

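View pics/s10.png

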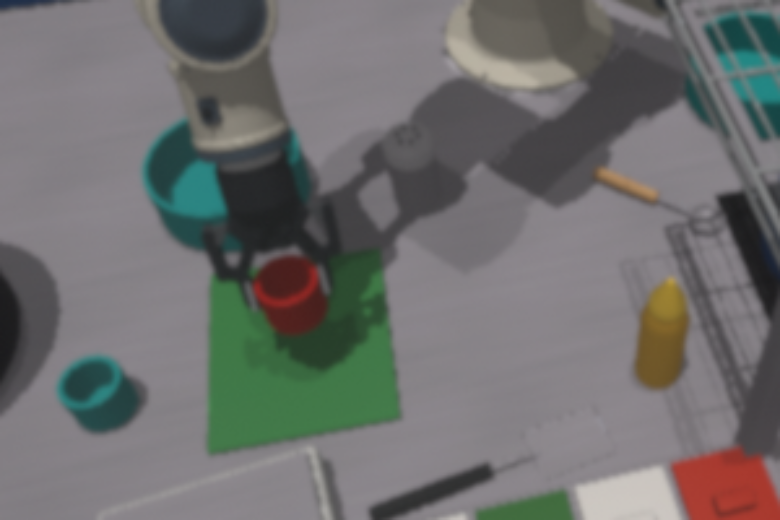

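```bash
python3 - <<'E'
from bench import ctrl,status,eyes
from g import *
import pickle
for c,h in (((.45,-.2),.13),((.42,.03),.13),((.41,.289),.11)):
    ctrl.move_linear(tcpS(c,h),velocity=.14)
    s=status.read_state();print(s["clock"],s["qpos"].round(),s["opening"].round(3),s["ft_force"].round(1))
d=[eyes.grab_frame(n) for n in("wrist","scene","top")];pickle.dump(d,open("c11.pkl","wb"))
cv2.imwrite("pics/w11.png",d[0]["frame"][:,:,::-1])
cv2.imwrite("pics/t11.png",cv2.resize(d[2]["frame"][40:300,60:360,::-1],None,fx=2.2,fy=2.2))
E
```

```text
Traceback (most recent call last):
AttributeError: 'float' object has no attribute 'round'
```

```bash
python3 - <<'E'
from bench import ctrl,status,eyes
from g import *
import pickle
for c,h in (((.42,.03),.13),((.41,.289),.11)):
    ctrl.move_linear(tcpS(c,h),velocity=.14)
    s=status.read_state();print(s["clock"],s["qpos"].round(),round(s["opening"],3),s["ft_force"].round(1))
d=[eyes.grab_frame(n) for n in("wrist","scene","top")];pickle.dump(d,open("c11.pkl","wb"))
cv2.imwrite("pics/w11.png",d[0]["frame"][:,:,::-1])
cv2.imwrite("pics/t11.png",cv2.resize(d[2]["frame"][40:300,60:360,::-1],None,fx=2.2,fy=2.2))
E
```

```text
27.2667 [ -8.  14. 130.  26.  11.  55.] 0.811 [-1.3 -0.5 -1.1]
30.275 [ 37.  23. 117. -42.  23. 161.] 0.806 [-0.2 -0.1 -0.3]
```

View pics/w11.png

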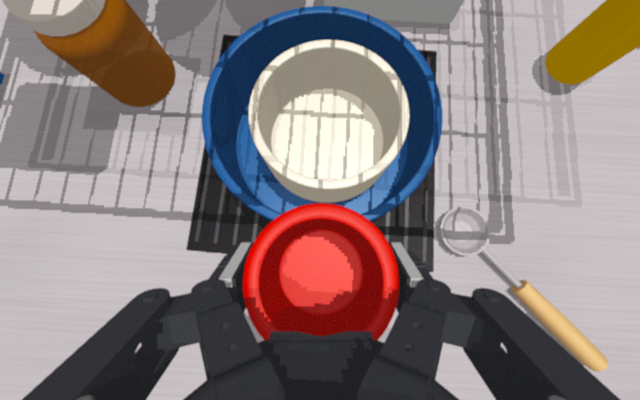

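View pics/t11.png

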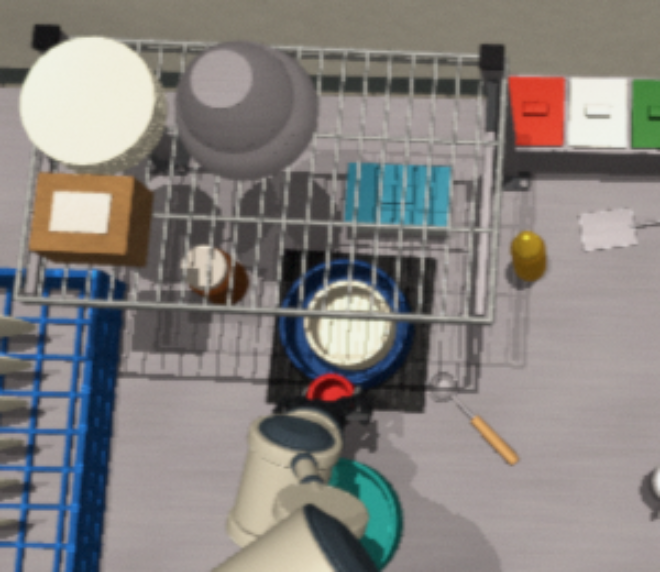

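```bash
python3 - <<'E'
import pickle
from meas import *
w,s,t=pickle.load(open("c11.pkl","rb"))
f=w["frame"].copy();w2=dict(w);
L,M=meas(w2,(198,0,446,203),[.54,.294],"pics/ov11.png")
# rim-based medium check: fit ellipse on cream top by plane-projected contour is in overlay
P=toplane(w,[[222,37],[188,248]],.004);print(P)
v=(P[0]-P[1])[:2];print(np.linalg.norm(v));v/=np.linalg.norm(v);print(P[:,:2].mean(0)+.13*np.array([v[1],-v[0]]))
E
```

```text
large [0.54789052 0.2950985 ] 39343.5 43274.413095742304
med [0.53924048 0.28883807] 20356.0 20423.84585111926
[[0.67080046 0.42200411 0.004     ]
 [0.41809781 0.42836744 0.004     ]]
0.252782748533023
[0.54117663 0.29522697]
```

View pics/ov11.png

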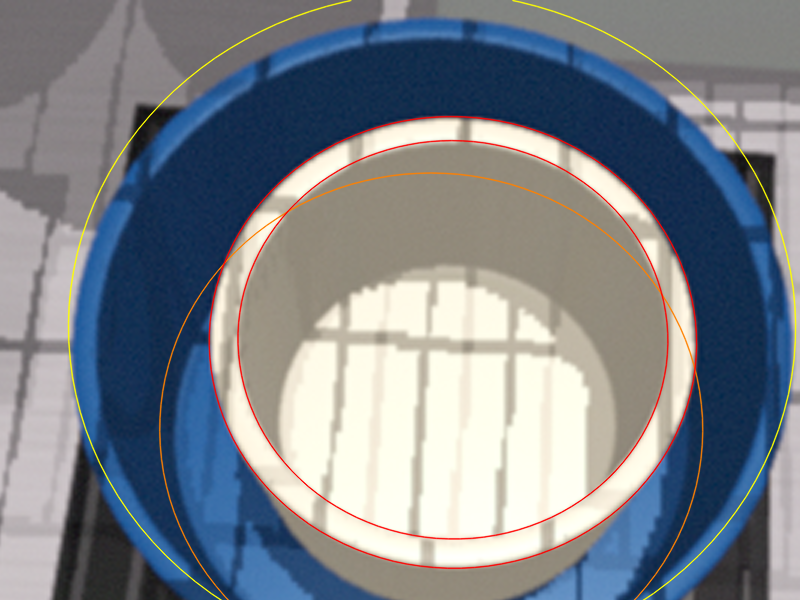

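```bash
python3 - <<'E'
from bench import ctrl,status,eyes
from g import *
M=np.array([.5391,.2887])
def st(m): s=status.read_state();print(m,round(s["clock"],2),s["qpos"].round(),s["ft_force"].round(1),(s["tool_pos"]).round(4))
print(ctrl.move_linear(tcpS(M-[.019,0],.095),velocity=.08,threshold=8));st("over")
w=eyes.grab_frame("wrist");cv2.imwrite("pics/w12.png",w["frame"][:,:,::-1])
w=eyes.grab_frame("top");cv2.imwrite("pics/t12.png",cv2.resize(w["frame"][40:300,60:360,::-1],None,fx=2.2,fy=2.2))
E
```

```text
False
over 31.97 [ 29.  29. 107. -31.  23. 143.] [ 0.8 -0.1  0. ] [0.5249 0.289  0.1388]
```

View pics/w12.png

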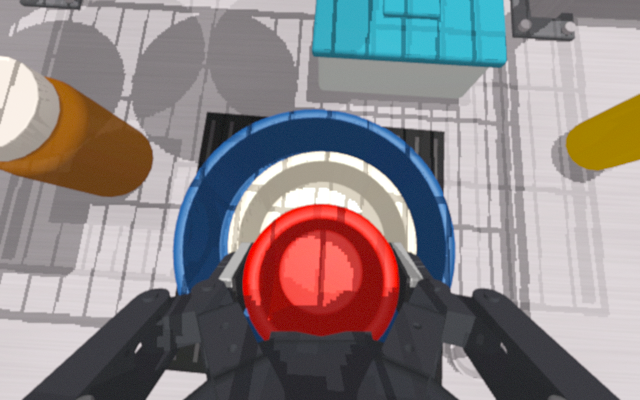

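View pics/t12.png

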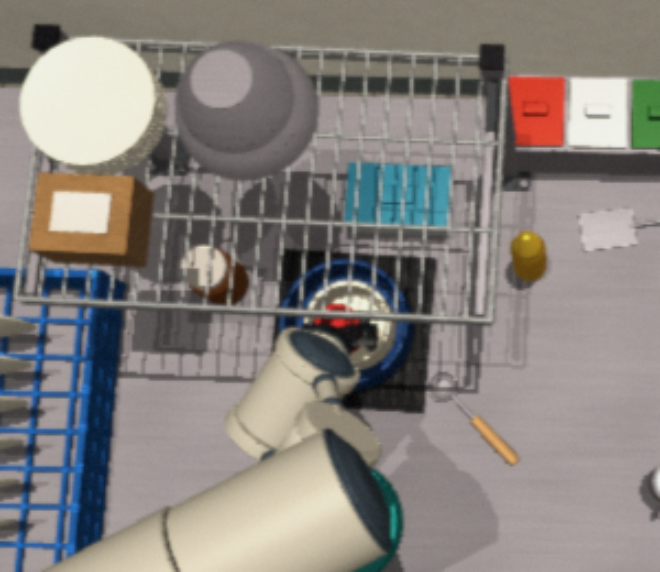

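```bash
python3 - <<'E'
from bench import ctrl,status,eyes
from g import *
M=np.array([.5391,.2887])
def st(m): s=status.read_state();print(m,round(s["clock"],2),s["qpos"].round(),s["ft_force"].round(1),(s["tool_pos"]).round(4))
r=ctrl.move_linear(tcpS(M,.030),velocity=.05,threshold=5);st(("in",r))
if not r:
    r=ctrl.move_linear(tcpS(M,.0175),velocity=.012,threshold=3);st(("down",r))
print(tcpS(M,.0205))
w=eyes.grab_frame("wrist");cv2.imwrite("pics/w13.png",w["frame"][:,:,::-1])
E
```

```text
('in', False) 33.58 [ 28.  36. 107. -45.  16. 156.] [ 0.7 -1.2 -0.3] [0.5444 0.2891 0.074 ]
('down', True) 34.33 [ 28.  37. 108. -48.  15. 160.] [-2.6 -0.5  8.4] [0.5443 0.289  0.0644]
[0.54431374 0.28897324 0.06425342]
```

View pics/w13.png

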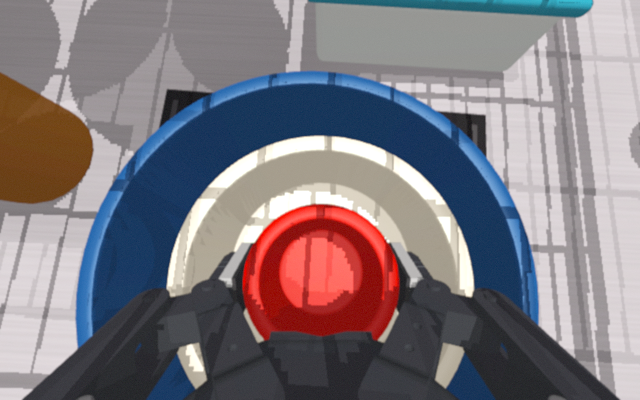

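```bash
python3 - <<'E'
from bench import ctrl,status,eyes
from g import *
M=np.array([.5391,.2887])
for o in (.84,.88):
    ctrl.set_gripper(o,20); s=status.read_state();print(s["opening"],s["ft_force"].round(1),s["ft_torque"].round(2))
w=eyes.grab_frame("wrist");cv2.imwrite("pics/w14.png",w["frame"][:,:,::-1])
E
```

```text
0.8396510096477544 [ 0.8 -0.   0.2] [-0.04  0.24  0.04]
0.8761979503269451 [-0.5 -0.4 -0.1] [-0.02  0.2   0.06]
```

View pics/w14.png

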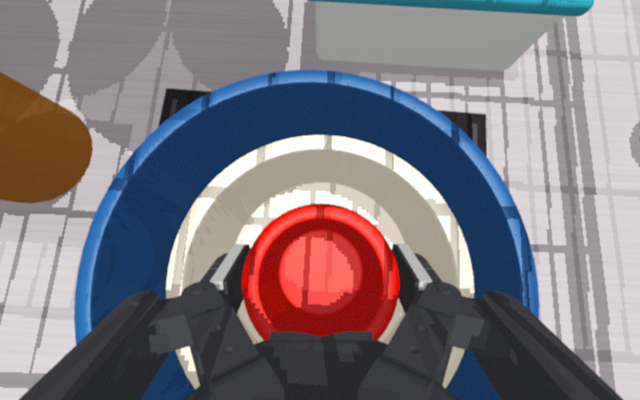

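Released without contact forces. I'll back straight out along the tool axis and check the result.

```bash
python3 - <<'E'
from bench import ctrl,status,eyes
from g import *
import pickle
M=np.array([.5391,.2887])
p0=np.array(status.read_state()["tool_pos"])
print(ctrl.move_linear(p0-.05*ZS,velocity=.05,threshold=8))
s=status.read_state();print(s["ft_force"].round(1))
ctrl.move_linear(p0-.13*ZS+[-.08,0,0],velocity=.12)
d=[eyes.grab_frame(n) for n in("wrist","scene","top")];pickle.dump(d,open("c15.pkl","wb"))
print(status.read_state()["clock"])
cv2.imwrite("pics/w15.png",d[0]["frame"][:,:,::-1]);cv2.imwrite("pics/s15.png",d[1]["frame"][:,:,::-1]);cv2.imwrite("pics/t15.png",d[2]["frame"][:,:,::-1])
E
```

```text
False
[ 0.2 -0.4 -0.6]
37.45
```

View pics/w15.png

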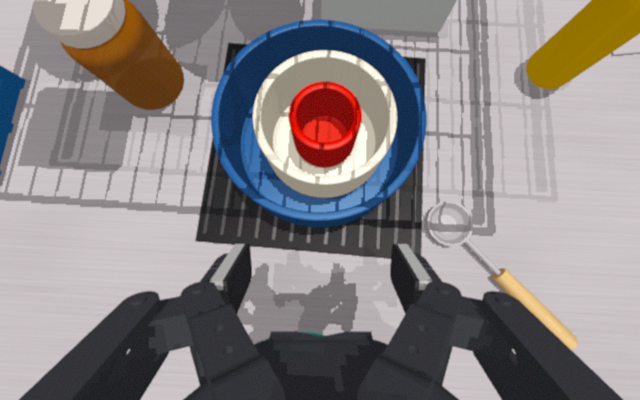

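View pics/s15.png

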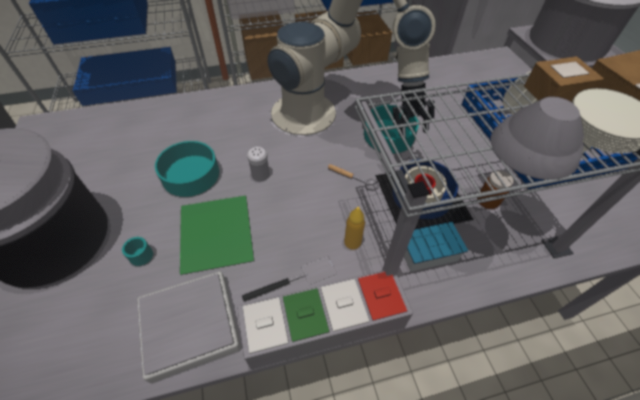

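View pics/t15.png

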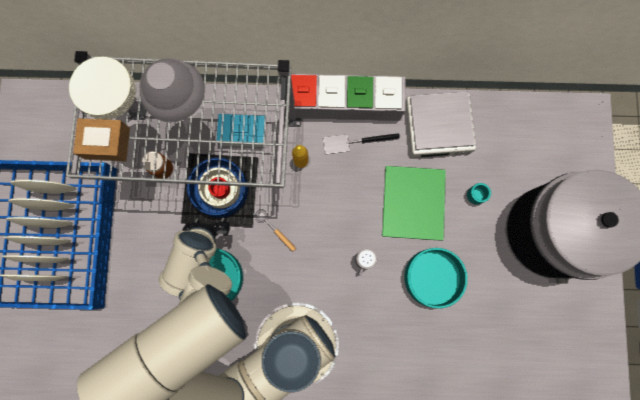

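```bash
python3 - <<'E'
import pickle
from meas import *
w,s,t=pickle.load(open("c15.pkl","rb"))
L,M=meas(w,(205,15,430,228),[.54,.294],"pics/ov15.png")
H=hsv(w);red=((H[...,0]<8)|(H[...,0]>172))&(H[...,1]>130);red[:,420:]=0
n,lab,st,_=cv2.connectedComponentsWithStats(red.astype(np.uint8))
print("small",fitcyl(w,lab==1+np.argmax(st[1:,4]),.035,.02,.084,[.54,.29]))
P=toplane(w,[[230,43],[197,240],[425,58],[421,257]],.004);print(P.round(4),(P[1]+P[2])/2,(P[0]+P[3])/2)
E
```

```text
large [0.5394826  0.29461821] 34735.0 35433.10321063557
med [0.53912681 0.28880301] 16608.0 16567.251425379887
small (array([0.5396669 , 0.28853975]), 4808.0, 5226.62594123208)
[[0.674  0.4184 0.004 ]
 [0.4173 0.4279 0.004 ]
 [0.6655 0.1633 0.004 ]
 [0.4116 0.1716 0.004 ]] [0.54136895 0.29559767 0.004     ] [0.54276518 0.29501379 0.004     ]
```

View pics/ov15.png

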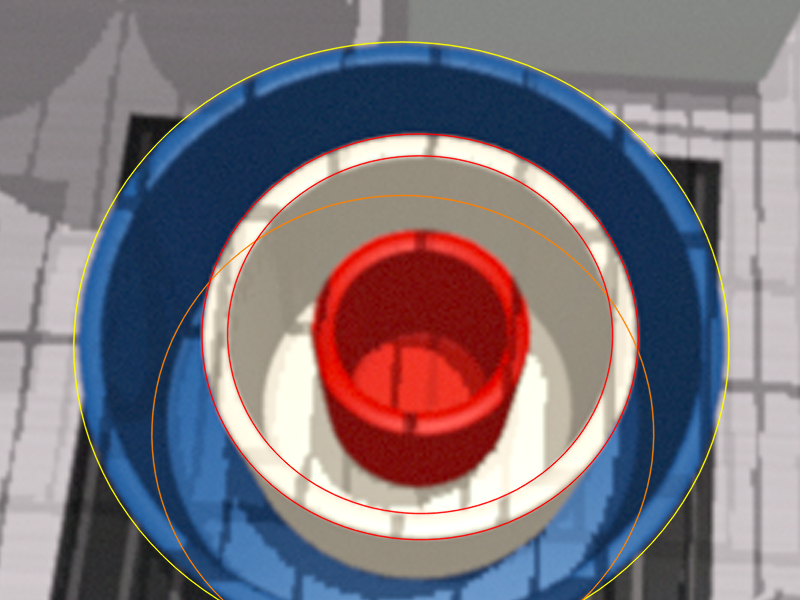

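Large crock is within about 2 mm of the mat middle and the nest is level, so I'm handing in.

```bash
python3 - <<'E'
from bench import ctrl,status
ctrl.hand_in();print(status.read_state()["clock"])
E
```

```text
the job is handed in; nothing more can be done
the job is handed in; nothing more can be done
```

The three crocks are nested on the mat as asked, and I handed the job in at about 37.5 s of the 72 s allowed.

The crock already inside the large one was the cream medium, so it was in the right place and I left it there. I carried the large and medium together around the bottle and lowered them until they touched the mat. Then I took the red small crock off the board and lowered it into the medium, and both times I let go and backed out with no bump.

The last camera checks, measured to about 2 mm, showed:

| Check | Result |
|---|---|
| Large crock against mat middle | 2–3 mm off |
| Small crock against medium's axis | about 1 mm off |
| Medium crock against large's axis | about 6 mm off; it started that way and I left it |
| Crocks upright | all three look upright and level |
| Touchdown heights | large and small both touched down within 1 mm of the expected height |

The force readings I took stayed around 10 N or less, and the shelf, its posts and everything else on the table looked unmoved. One large-crock fit, taken mid-carry, was about 8 mm off because the red crock hid part of the rim. I discarded it, and the later unobstructed view agreed with the earlier one.

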